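# Prop up the sorting tray so the culture dishes line up

### The arm

A 6-joint arm with a two-finger parallel gripper is mounted at the origin on the work surface. World frame = base frame: x ahead of the robot, y to its left, z up, the work surface at z = 0. Lengths are in m, angles in rad, forces in N, time in s.
With the tool pointing down it reaches from about 0.35 to 0.975 m from the base axis. Payload 7.1 kg.
Tool frame: the origin (TCP) lies midway between the tips of the shut fingers; the grasp point (between the pads) lies 19 mm behind it; z points along the fingers, y is the line along which they close (so a half turn about z gives the same grasp; the last joint's range is limited). The gripper opens to 88 mm and grips with 3 to 60 N. Pads are 20 mm wide; open, the fingers measure 115 mm over their backs; the gripper's body (75 mm by 178 mm) begins 61 mm behind the grasp point.
Start: joints at [-1.157, 0.423, 1.63, -0, 1.089, -0.019], TCP at [0.262, -0.567, 0.223] pointing down, gripper open.
Joint ranges: [-3, 3], [-0.9, 2.11], [0.09, 2.58], [-1.31, 4.45], [0.11, 2.69], [-2.54, 2.54]. Speed limits (rad/s): [2.39, 2.39, 3.01, 3.14, 3.14, 3.14].

### API

Orientations are given as a unit quaternion [w, x, y, z].
In Python, from station import move_pose, movel, movej, command_gripper, wait, inverse_kinematics, read_camera, camera_info, MotionError, job_done, get_time, get_joint_pos, get_qvel, get_effort, get_tcp_pos, get_ee_rot, get_ft_force, get_ft_torque, get_grip_width, get_finger_force gives the robot as it stands. Calls block until the motion is done:
- move_pose(position, orientation): joint-space move of the TCP to a pose.
- movel(position, frame=None, v=0.15, until_force=None): straight line of the TCP; frame=None keeps the orientation; v is the mean speed in m/s. With until_force (N) it stops when the force on the tool has changed by that much, and returns True; else False.
- movej(angles): joint-space move.
- command_gripper(opening): opening from 0.0 (shut) to 1.0 (fully open); the grip force is fixed at half the most; returns when the fingers have stopped.
- wait(seconds).
- inverse_kinematics(position, orientation): joint angles nearest the present ones, or None.
- read_camera(name): name is "scene" or "top" or "wrist"; returns the picture (480x640x3 uint8, red, green, blue); there is no depth.
- camera_info(name): a dict with "intrinsics" (3x3 intrinsics, pixels), "T" (4x4, takes a point from camera to world coordinates); the wrist camera has in their place "tool_from_camera" (4x4, takes a point from camera to tool coordinates, whose origin is the TCP and whose axes are the flange's). Camera axes: x right, y up, looking along -z (the intrinsics and any distortion apply to the point x, -y, -z); pixel columns grow to the right and rows downward; lengths in m; the calibration is good to about 2 mm. A picture is of the moment at which its call begins: read the wrist's pose just before it. camera_info takes no time and is no camera call.
A pose or a line that the arm cannot do raises MotionError and nothing moves.
- job_done(): hands the job in; it is judged then, once.
Readings, each from a call of its own:
- get_time(): time.
- get_joint_pos(): joint angles.
- get_qvel(): joint speeds.
- get_effort(): joint torques, N m.
- get_tcp_pos(): TCP position.
- get_ee_rot(): TCP orientation.
- get_ft_force(): force on the tool from outside, world axes, zero at the start.
- get_ft_torque(): the same for the moment, N m.
- get_grip_width(): opening from 0.0 (shut) to 1.0 (fully open).
- get_finger_force(): force on a finger pad.
Only numpy, scipy, OpenCV 4.12 (cv2) and the standard library are available. Lean on these libraries where they do the work, as an engineer would, in place of code of your own. Each camera call takes 0.05 s, during which the arm holds its last target. There are 200 camera calls.

### The job

Pick up the small culture dish lying on the bench and set it down flat in the sorting tray, clear of the three dishes already in it, while the tray is still level. Then swing the tray's hinged brace up and over by its round grip until it snaps into its end detent, which props the tray at a slant, so that all four dishes slide down and end up in a single row against the fence. Keep the dishes in the tray and do not disturb the other things on the bench.

Things in the scene. Friction and masses are not known exactly. Their poses are not given: they have to be found in the camera images.
- stand: White base plate, 270 x 340 x 14 mm, fixed on the bench. Origin on the bench top; x points from the tray's open edge to its fence, y from the tray to the brace lever, z up. In this frame (mm): plate x -110..160, y -110..230; level tray x -85..85, y -130..130, floor top at z 50; a steel column, 26 in diameter, 414 high, at x 135, y 185 carries the microscope head (scope_head).
- scope_head (a point): Centre of the underside of the white microscope head, fixed to the stand, same axes. Box 103 (x) x 80 (y) x 100 mm high above this point; the objective hangs 28 mm below it. The grip ends its swing under the head's -x face: the gripper must finish leaning back 30 to 45 degrees from vertical, its body on the -x (open-edge) side.
- tray_fence (a point): Foot of the fence (inner face, mid-length, floor level) of the aluminium tray; turns with it. Floor 250 mm along y (the fence) by 162 mm along x, slippery; x points from the open edge to the fence, so the floor is at negative x; z up from the floor. Fence 18 mm high, side walls 14, open-edge lip 5. The tray is hinged along the fence, level at first, lifted by the brace.
- tray (a joint): Tilt of the tray, rad: 0 level, about 0.41 when the brace is in its detent (the brace's rollers carry it).
- brace (a joint): Brace angle, rad: 0 folded flat (lever level, pointing to the stand's -x), 1.57 upright, 1.73 at its end stop, seated in the detent. Turns about the stand's +y: the grip goes up, then over towards the fence. The stiff hinge stays where it is left. A spring catch resists from about 1.35 to 1.55, then helps on to the stop and holds it there. Needs about 4 to 14 N at the grip.
- brace_pivot (a point): Point on the brace's turning axis (along the stand's y), in the plane of the lever: 36 mm above the bench. Fixed to the stand, axes as the stand's.
- brace_grip (a point): Centre of the round black grip at the end of the steel brace lever, 110 mm from the pivot: a knob of 28 mm diameter, 30 mm long along the stand's y; the lever is a flat bar 14 x 8 mm. Turns with the brace. The tray's side wall is 40 mm away. The knob can turn between fingers that hold its flat ends, slowly creeping off centre; it can also be pushed from behind with shut fingers.
- dish_a_center (a point): Centre of a closed round culture dish, 40 mm diameter, 14 mm high, 30 g, clear with cream-coloured gel, lying in the tray; z is its axis.
- dish_b_center (a point): As dish_a: another such dish lying in the tray.
- dish_c_center (a point): As dish_a: another such dish lying in the tray.
- dish_d_center (a point): Centre of the fourth such dish (40 mm diameter, 14 mm high), lying flat on the bench to the right of the tray as the robot sees it. It is the one to move; rests with its centre 7 mm above what it lies on.
- big_dish: Bystander: a large closed culture dish, 90 mm diameter, 16 mm high, on the bench. Origin under its centre.
- jar_1: Bystander: open glass jar, 66 mm diameter, 85 mm high. Origin under its centre.
- jar_2: Bystander: glass jar like jar_1.
- jar_3: Bystander: glass jar like jar_1, on the right.
- bottle: Bystander: amber bottle, 54 mm diameter, 120 mm high. Origin under its centre.
- marker: Bystander: marker pen 130 mm long, 14 mm thick, lying along its x axis.
- slide_box: Bystander: grey box for slides, 85 x 90 x 30 mm. Origin under its centre.
Not all that is in view belongs to the job. Leave any blue or turquoise look-alike of the part that bears dish_b_center alone. What is shaped like the part that bears dish_d_center but pink or turquoise is not meant.

How it is judged:
On the way, in this order (a step that is already met when the one before it is completed fails the run):
1. the fourth dish lies flat in the tray, let go, with the tray still level (x of dish_d_center in the frame of tray_fence between -0.165 and 0 m and y of dish_d_center in the frame of tray_fence between -0.125 and 0.125 m and z of dish_d_center in the frame of tray_fence below 0.011 m and value of joint brace below 0.15 rad and value of joint tray below 0.08 rad and contact force between the fingers and dish_d below 0.05 N and linear speed of dish_d below 0.03 m/s), for 0.3 s.
2. the brace has snapped into its end detent (value of joint brace above 1.68 rad), for 0.2 s.
At the end, for the whole second after the job is handed in: The brace is seated in its end detent (more than 1.68 rad), and all four small dishes lie flat on the tray floor in one row against the fence (each centre within 28 mm of it: the dish's radius of 20 mm plus 8), at rest (value of joint brace above 1.68 rad and x of dish_a_center in the frame of tray_fence between -0.028 and -0.015 m and y of dish_a_center in the frame of tray_fence between -0.125 and 0.125 m and z of each of dish_a_center, dish_b_center, dish_c_center, dish_d_center in the frame of tray_fence below 0.011 m and linear speed of each of dish_a, dish_b, dish_c, dish_d below 0.02 m/s and x of dish_b_center in the frame of tray_fence between -0.028 and -0.015 m and y of dish_b_center in the frame of tray_fence between -0.125 and 0.125 m and x of dish_c_center in the frame of tray_fence between -0.028 and -0.015 m and y of dish_c_center in the frame of tray_fence between -0.125 and 0.125 m and x of dish_d_center in the frame of tray_fence between -0.028 and -0.015 m and y of dish_d_center in the frame of tray_fence between -0.125 and 0.125 m and value of joint tray below 0.44 rad); the robot touches nothing.
It fails at once if a bystander (jar, bottle, marker, slide box, large dish) is moved more than 30 mm or tipped over (distance of any of jar_1, jar_2, jar_3, bottle, marker, slide_box, big_dish from where it was at the start of the episode above 0.03 m or angle between any of jar_1, jar_2, jar_3, bottle, marker, slide_box, big_dish's own z axis and vertical above 0.5 rad).
It fails at once if a small dish in the tray falls out or tips over (height (world z) of any of dish_a_center, dish_b_center, dish_c_center below 0.04 m or angle between any of dish_a_center, dish_b_center, dish_c_center's own z axis and vertical above 0.8 rad).
It fails at once if the fourth dish is dropped into the tray instead of set down (let go more than about 20 mm above the floor) (contact force between the fingers and dish_d below 0.01 N and z of dish_d_center in the frame of tray_fence above 0.028 m and x of dish_d_center in the frame of tray_fence between -0.2 and 0.05 m and y of dish_d_center in the frame of tray_fence between -0.17 and 0.17 m).
It also fails if it takes over 64 s, if anything falls off the work surface, if the arm or the gripper's body presses on something with over 40 N, if the wrist force passes 120 N, or if a joint passes its speed limit or range.

## Working session

There is one attempt and no reset: what is moved stays moved. The work goes in short steps, each a Python script; the robot and the scene stay as the last script left them, time stands still between calls to the robot, and variables do not carry over. Pictures are saved under pics/ and viewed, at most 10 in all, crops included, and the job is handed in when it is done.

```bash
mkdir -p pics; ls; python3 - <<'E'
from station import *
import cv2
for n in ("scene","top"):
    im=read_camera(n); cv2.imwrite(f"pics/{n}0.png",im[:,:,::-1])
    i=camera_info(n); print(n,i)
print(camera_info("wrist"))
E
```

```text
pics
scene {'intrinsics': array([[564.38099711,   0.        , 316.62251071],
       [  0.        , 564.38099711, 241.23808512],
       [  0.        ,   0.        ,   1.        ]]), 'T': array([[-0.64449041, -0.52051677,  0.56008429,  1.30302986],
       [ 0.76445479, -0.45352433,  0.45817525,  0.62124204],
       [ 0.01552395,  0.72344867,  0.69020361,  1.02974708],
       [ 0.        ,  0.        ,  0.        ,  1.        ]])}
top {'intrinsics': array([[443.08883439,   0.        , 316.24524025],
       [  0.        , 443.08883439, 237.40052644],
       [  0.        ,   0.        ,   1.        ]]), 'T': array([[-0.02679601,  0.98326134, -0.18021961,  0.3955012 ],
       [-0.99932135, -0.02179021,  0.02969908,  0.04295477],
       [ 0.02527493,  0.18089312,  0.98317794,  1.11299182],
       [ 0.        ,  0.        ,  0.        ,  1.        ]])}
{'intrinsics': array([[377.34310885,   0.        , 321.82031039],
       [  0.        , 377.34310885, 249.18481786],
       [  0.        ,   0.        ,   1.        ]]), 'tool_from_camera': array([[ 9.92023337e-04,  9.63435274e-01,  2.67939337e-01,
         7.40140989e-02],
       [ 9.99999503e-01, -9.83398036e-04, -1.66390226e-04,
        -7.15963173e-05],
       [ 1.03184804e-04,  2.67939368e-01, -9.63435771e-01,
        -1.60924243e-01],
       [ 0.00000000e+00,  0.00000000e+00,  0.00000000e+00,
         1.00000000e+00]])}
```

View pics/scene0.png

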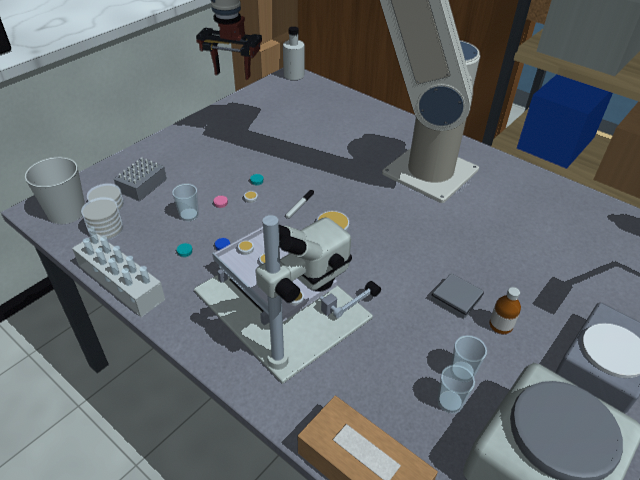

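View pics/top0.png

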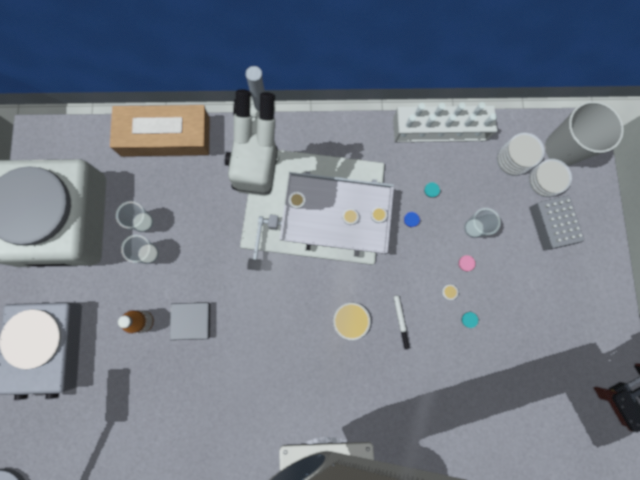

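The scene view shows the stand, with a cream dish near (250,196). In the top view, up is +x and right is -y. It shows tray dishes at (297,200), (350,217) and (379,215), and the grip at about (254,265). Shaped like dish_d are cream (450,293), pink (467,263), turquoise (432,190) and (470,320), and blue (412,220). Cream (450,293) fits, as the only small cream dish lying on the bench to the right of the tray. I'll confirm it in a crop.

```bash
cat > h.py <<'E'
import numpy as np, cv2
from station import *
from scipy.spatial.transform import Rotation as R
def quat(M):
    q=R.from_matrix(M).as_quat(); return [q[3],q[0],q[1],q[2]]
def rot(q): return R.from_quat([q[1],q[2],q[3],q[0]]).as_matrix()
def camT(name):
    i=camera_info(name)
    if "T" in i: return i["intrinsics"],i["T"]
    T=np.eye(4); T[:3,:3]=rot(get_ee_rot()); T[:3,3]=get_tcp_pos()
    return i["intrinsics"],T@i["tool_from_camera"]
def cast(K,T,uv,z):
    u,v=uv; d=T[:3,:3]@np.array([(u-K[0,2])/K[0,0],-(v-K[1,2])/K[1,1],-1]); o=T[:3,3]
    return o+d*(z-o[2])/d[2]
def proj(K,T,p):
    c=T[:3,:3].T@(np.asarray(p)-T[:3,3]); return np.array([K[0,2]-K[0,0]*c[0]/c[2],K[1,2]+K[1,1]*c[1]/c[2]])
def blobs(im,lo,hi,amin):
    m=cv2.inRange(cv2.cvtColor(im,cv2.COLOR_RGB2HSV),lo,hi)
    n,_,s,c=cv2.connectedComponentsWithStats(m)
    return [(c[i].round(1),s[i].tolist()) for i in range(1,n) if s[i,4]>=amin]
def down(yaw):  # closing axis y of tool at angle yaw in world xy, tool z down
    y=np.array([np.cos(yaw),np.sin(yaw),0]); z=np.array([0,0,-1.]); return quat(np.array([np.cross(y,z),y,z]).T)
E
python3 - <<'E'
from h import *
K,T=camT("top"); im=cv2.imread("pics/top0.png")[:,:,::-1].copy()
for c,s in blobs(im,(15,60,80),(32,255,255),25): print(c,s,cast(K,T,c,.012).round(3),cast(K,T,c,.062).round(3))
print("black");
for c,s in blobs(im[240:280,240:275],(0,0,0),(180,255,75),15): print(c+[240,240],s,cast(K,T,c+[240,240],.036).round(4))
for uv in [(242,247),(376,262),(384,157)]: print(uv,cast(K,T,uv,.014).round(4))
cv2.imwrite("pics/crop0.png",cv2.resize(im[145:335,230:490],None,fx=3,fy=3,interpolation=cv2.INTER_CUBIC)[:,:,::-1])
E
```

```text
[157.9 129.1] [110, 105, 96, 51, 3366] [0.895 0.417 0.012] [0.872 0.4   0.062]
[296.5 199.3] [292, 195, 10, 10, 74] [0.698 0.058 0.012] [0.684 0.057 0.062]
[378.6 214.1] [373, 209, 12, 11, 101] [ 0.654 -0.152  0.012] [ 0.643 -0.143  0.062]
[350.  215.8] [345, 211, 11, 10, 86] [ 0.652 -0.078  0.012] [ 0.64  -0.073  0.062]
[449.9 291.6] [445, 286, 11, 12, 99] [ 0.453 -0.32   0.012] [ 0.45  -0.303  0.062]
[351.6 320.9] [336, 305, 32, 33, 806] [ 0.388 -0.071  0.012] [ 0.388 -0.066  0.062]
[134.4 314.9] [129, 312, 10, 7, 36] [0.416 0.456 0.012] [0.415 0.437 0.062]
[134.5 326.4] [126, 321, 15, 10, 68] [0.389 0.454 0.012] [0.389 0.435 0.062]
black
(242, 247) [0.5767 0.1962 0.014 ]
(376, 262) [ 0.531  -0.1383  0.014 ]
(384, 157) [ 0.8072 -0.1736  0.014 ]
```

View pics/crop0.png

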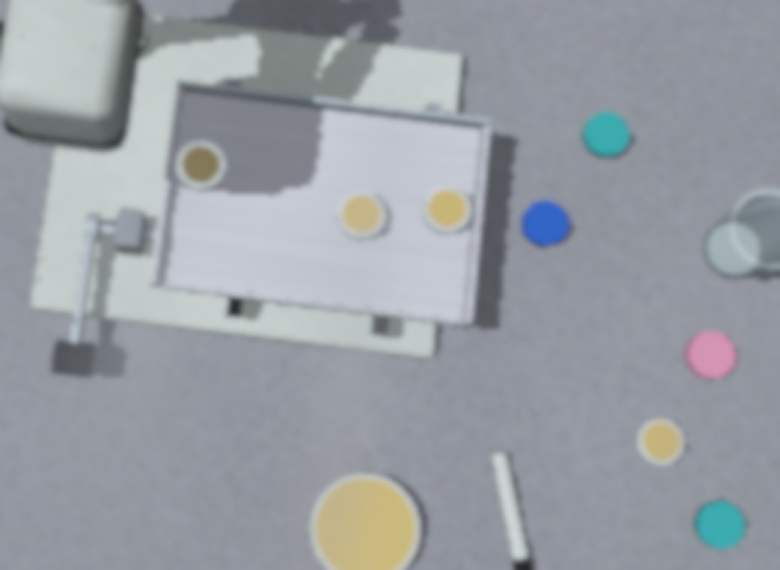

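The crop confirms dish_d: the cream dish at (660,442) in the crop, full image (450,292), with pink and turquoise look-alikes next to it. Plate corners in the crop are (32,305), (433,355) and (463,55); the grip is at (74,358).

```bash
python3 - <<'E'
from h import *
K,T=camT("top")
f=lambda c:(c[0]/3+230-.33,c[1]/3+145-.33)
P=np.array([cast(K,T,f(c),.014)[:2] for c in [(32,305),(433,355),(463,55)]])
Q=np.array([[-.11,.23],[-.11,-.11],[.16,-.11]])
qc,pc=Q.mean(0),P.mean(0); A=(Q-qc).T@(P-pc)
th=np.arctan2(A[0,1]-A[1,0],A[0,0]+A[1,1]); c,s=np.cos(th),np.sin(th); M=np.array([[c,-s],[s,c]]); t=pc-M@qc
print("th",th,"t",t,"res",(P-(Q@M.T+t)).round(4).tolist())
S=lambda p:(M.T@(np.asarray(p)[:2]-t)).round(4)
for n,uv,z in [("a",(296.5,199.3),.062),("b",(378.6,214.1),.062),("c",(350,215.8),.062),("grip",f((74,358)),.045),("pivot",f((92,222)),.036)]: print(n,S(cast(K,T,uv,z)))
for n,c in [("FL",(180,85)),("FR",(490,120)),("OR",(472,324)),("OL",(155,287))]: print(n,S(cast(K,T,f(c),.066)))
# head outline in scene & top
K2,T2=camT("scene")
for z in (.2,.25,.3,.35): print("head top-corner front-right/left",z,S(cast(K,T,f((110,148)),z)),S(cast(K,T,f((10,130)),z)))
np.save("stand.npy",[th,*t])
# look at dish d with wrist
d=cast(K,T,(450,292),.012); print(d)
move_pose([d[0]-.04,d[1],.2],down(np.pi/2)); print(get_tcp_pos(),rot(get_ee_rot())[:,0], get_joint_pos())
K3,T3=camT("wrist"); im=read_camera("wrist"); cv2.imwrite("pics/w1.png",im[:,:,::-1])
for c,s in blobs(im,(15,60,80),(32,255,255),200): print(c,s,cast(K3,T3,c,.012).round(4))
E
```

```text
th -0.15133760846537753 t [ 0.65182657 -0.04147199] res [[0.0007, -0.0021], [0.0021, 0.0005], [-0.0027, 0.0017]]
a [0.017  0.1022]
b [ 0.0062 -0.1016]
c [-0.0071 -0.0325]
grip [-0.1519  0.1827]
pivot [-0.037  0.186]
FL [0.0801 0.1275]
FR [ 0.0841 -0.129 ]
OR [-0.0867 -0.1305]
OL [-0.0895  0.1246]
head top-corner front-right/left 0.2 [-0.017   0.1598] [-0.0133  0.2319]
head top-corner front-right/left 0.25 [-0.0307  0.1535] [-0.0271  0.2216]
head top-corner front-right/left 0.3 [-0.0443  0.1472] [-0.0409  0.2114]
head top-corner front-right/left 0.35 [-0.058   0.1409] [-0.0548  0.2012]
[ 0.45173885 -0.31970089  0.012     ]
[ 0.41173122 -0.31995651  0.20004553] [-9.99999595e-01  8.96157416e-04 -8.20958383e-05] [-6.83416966e-01  3.01682025e-01  1.87649372e+00 -5.66792311e-05
  9.63273290e-01 -2.25328478e+00]
[594.2 199.8] [549, 156, 91, 89, 6176] [ 0.3888 -0.0671  0.012 ]
[323.2 267.2] [308, 252, 32, 31, 776] [ 0.4545 -0.3181  0.012 ]
```

```bash
cat >> h.py <<'E'
th,tx,ty=np.load("stand.npy"); SM=np.array([[np.cos(th),-np.sin(th),0],[np.sin(th),np.cos(th),0],[0,0,1]])
def W(x,y,z): return SM@np.array([x,y,z])+[tx,ty,0]
E
python3 - <<'E'
from h import *
d=np.array([.4535,-.3187])
q=down(-np.pi/2)
move_pose([*d,.10],q)
command_gripper(.75)
movel([*d,.004],v=.08)
command_gripper(0); print(get_grip_width(),get_finger_force())
movel([*d,.16],v=.15); print(get_grip_width(),get_finger_force())
p=W(-.02,.035,.16)
best=None
for yaw in (th,th+np.pi):
    s=inverse_kinematics(p,down(yaw)); print(yaw,s)
    if s is not None and (best is None or abs(s[5])<abs(best[0])): best=(s[5],yaw)
move_pose(p,down(best[1]))
K,T=camT("wrist"); im=read_camera("wrist"); cv2.imwrite("pics/w2.png",im[:,:,::-1]); print(get_finger_force(),get_grip_width(),get_time(),get_joint_pos())
for c,s in blobs(im,(15,50,60),(32,255,255),100):
    w=cast(K,T,c,.062); print(c,s,(SM.T@(w-[tx,ty,0])).round(4))
E
```

```text
0.44282251938838013 30.00046044588089
0.44766906040745286 29.999870359897614
-0.15133760846537753 [-2.47237680e-02  5.13421862e-01  1.64481376e+00 -4.44089210e-16
  9.83357034e-01  1.26613840e-01]
2.9902550451244156 None
29.999869465827942 0.444226780430539 9.8167 [-2.65251672e-02  5.13383566e-01  1.64536854e+00 -2.18028013e-04
  9.83337313e-01  1.27113953e-01]
[378.3 151.5] [355, 128, 47, 48, 1785] [0.0179 0.1031 0.062 ]
[321.8 316. ] [286, 283, 72, 67, 3750] [-0.0197 -0.0161  0.062 ]
[ 57.9 337.3] [16, 304, 91, 65, 4495] [-0.2206 -0.0337  0.062 ]
[214.4 392. ] [209, 353, 14, 74, 374] [-0.1052 -0.082   0.062 ]
[428.4 392.1] [419, 353, 16, 75, 505] [ 0.065  -0.0822  0.062 ]
[355.6 417.2] [337, 409, 38, 20, 627] [ 0.0077 -0.1058  0.062 ]
[432.9 451.7] [406, 447, 61, 14, 297] [ 0.0732 -0.1401  0.062 ]
[504.  451.6] [480, 447, 65, 15, 523] [ 0.1326 -0.14    0.062 ]
[565.3 454. ] [555, 447, 22, 16, 201] [ 0.1843 -0.1425  0.062 ]
[166.6 457. ] [155, 455, 28, 7, 109] [-0.1502 -0.1454  0.062 ]
[328.  457.2] [318, 455, 28, 7, 126] [-0.0146 -0.1457  0.062 ]
```

View pics/w2.png

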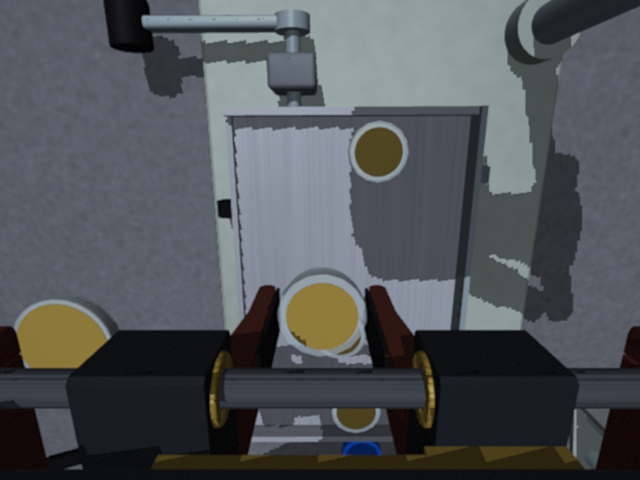

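The wrist view shows the held dish over a free patch of tray floor, with dish a at (378,151), c partly hidden under the held dish, the knob at (130,20) and the pivot at (292,20). Placing it now, then looking at the brace.

```bash
cat >> h.py <<'E'
def lean(a): # tool z = stand (sin a,0,-cos a), closing axis = stand y
    z=SM@np.array([np.sin(a),0,-np.cos(a)]); out=[]
    for s in (1,-1):
        y=SM@np.array([0,s,0.]); out.append(quat(np.array([np.cross(y,z),y,z]).T))
    return out
E
python3 - <<'E'
from h import *
p=W(-.02,.035,0)
movel([p[0],p[1],.07],v=.12)
print(movel([p[0],p[1],.0545],v=.03,until_force=6),get_tcp_pos()[2],get_finger_force())
command_gripper(.62); wait(.5)
movel([p[0],p[1],.2],v=.15)
K,T=camT("top"); im=read_camera("top"); cv2.imwrite("pics/top1.png",im[:,:,::-1])
for a in (.55,.65,.75):
  for i,q in enumerate(lean(a)):
    zt=np.array([np.sin(a),0,-np.cos(a)])
    for g in [(-.152,.183,.036),(-.042,.185,.146),(-.025,.185,.145),(-.26,.183,.16)]:
        s=inverse_kinematics(W(*(np.array(g)+.012*zt)),q); print(a,i,g,None if s is None else s.round(2))
print(get_time())
E
```

```text
True 0.054135207589496026 30.001448392868042
0.55 0 (-0.152, 0.183, 0.036) [0.43 0.62 2.18 4.32 0.32 0.92]
0.55 0 (-0.042, 0.185, 0.146) [ 0.32  0.47  1.96 -0.84  0.32 -0.35]
0.55 0 (-0.025, 0.185, 0.145) [ 0.3   0.48  1.92 -0.8   0.32 -0.4 ]
0.55 0 (-0.26, 0.183, 0.16) [ 0.61  0.23  2.32 -1.16  0.4   0.24]
0.55 1 (-0.152, 0.183, 0.036) [ 0.43  0.62  2.18  4.32  0.32 -2.22]
0.55 1 (-0.042, 0.185, 0.146) None
0.55 1 (-0.025, 0.185, 0.145) None
0.55 1 (-0.26, 0.183, 0.16) None
0.65 0 (-0.152, 0.183, 0.036) [0.47 0.65 2.21 4.08 0.45 1.2 ]
0.65 0 (-0.042, 0.185, 0.146) None
0.65 0 (-0.025, 0.185, 0.145) [ 0.32  0.49  1.98 -1.3   0.29  0.11]
0.65 0 (-0.26, 0.183, 0.16) None
0.65 1 (-0.152, 0.183, 0.036) [ 0.47  0.65  2.21  4.08  0.45 -1.94]
0.65 1 (-0.042, 0.185, 0.146) None
0.65 1 (-0.025, 0.185, 0.145) None
0.65 1 (-0.26, 0.183, 0.16) None
0.75 0 (-0.152, 0.183, 0.036) [0.5  0.7  2.25 3.96 0.6  1.36]
0.75 0 (-0.042, 0.185, 0.146) None
0.75 0 (-0.025, 0.185, 0.145) None
0.75 0 (-0.26, 0.183, 0.16) None
0.75 1 (-0.152, 0.183, 0.036) [ 0.5   0.7   2.25  3.96  0.6  -1.78]
0.75 1 (-0.042, 0.185, 0.146) None
0.75 1 (-0.025, 0.185, 0.145) None
0.75 1 (-0.26, 0.183, 0.16) None
13.4167
```

```bash
python3 - <<'E'
from h import *
K,T=camT("top"); im=cv2.imread("pics/top1.png")[:,:,::-1].copy()
for c,s in blobs(im[180:260,280:400],(15,60,80),(32,255,255),25):
    w=cast(K,T,c+[280,180],.062); print((SM.T@(w-[tx,ty,0])).round(4))
ok=False
for a in (.5,.4,.3):
    for z in (.24,.28):
        for x in (-.2,-.16):
            if not ok:
                q=lean(a)[0]; s=inverse_kinematics(W(x,.183,z),q)
                if s is not None and s[3]<1.5:
                    movel(W(-.02,.035,.24),v=.2); move_pose(W(x,.183,z),q); ok=True; print(a,x,z,s.round(2))
K,T=camT("wrist"); im=read_camera("wrist"); cv2.imwrite("pics/w3.png",im[:,:,::-1]); np.savez("w3.npz",K=K,T=T); print(get_time())
E
```

```text
0.5 -0.2 0.24 [ 0.49  0.09  2.14 -0.57  0.56 -0.5 ]
14.7667
```

View pics/w3.png

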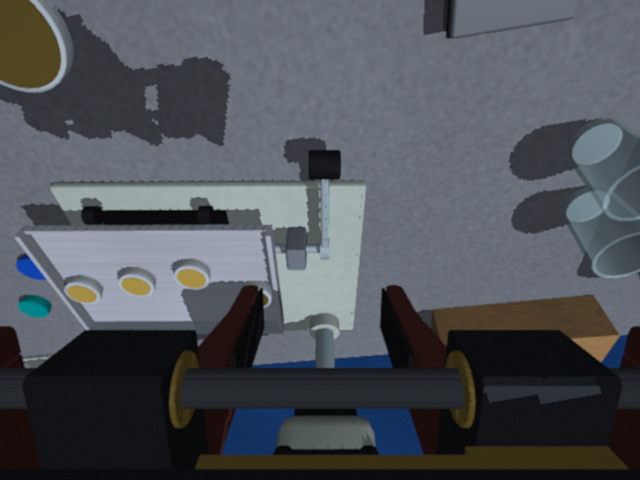

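Wrist view: the knob is at (324,164), the lever runs down to the pivot at (325,250), and four cream dishes sit in the tray. b is at (83,292), c at (137,282), d at (191,275) and a at (265,297), with d flat between c and a. The head's -x face spans columns 278..375, lower edge at row ~420.

```bash
python3 - <<'E'
from h import *
f=np.load("w3.npz"); K,T=f["K"],f["T"]
S=lambda w:(SM.T@(np.asarray(w)-[tx,ty,0])).round(4)
im=cv2.imread("pics/w3.png")[:,:,::-1].copy()
for c,s in blobs(im[140:190,300:350],(0,0,0),(180,255,60),60): print("knob",c+[300,140],s,S(cast(K,T,c+[300,140],.036)))
print("pivot",S(cast(K,T,(325,250),.036)),"column foot",S(cast(K,T,(324,325),.02)))
for n,uv in [("pl",(364,183)),("pl2",(54,185)),("tray corner OL",(268,230)),("OR",(20,233))]: print(n,S(cast(K,T,uv,.014 if n[0]=='p' else .064)))
def at(uv,dep):
    d=np.array([(uv[0]-K[0,2])/K[0,0],-(uv[1]-K[1,2])/K[1,1],-1])*dep; return S(T[:3,:3]@d+T[:3,3])
for dep in (.29,.31,.33,.35): print(dep,at((281,430),dep),at((372,430),dep),at((326,418),dep),at((326,450),dep))
c=im[400:470,260:400]; print(c[:,66].tolist()[::4]); 
cv2.imwrite("pics/c3.png",cv2.resize(c,None,fx=5,fy=5)[:,:,::-1])
print(blobs(im[250:320,60:280],(15,60,80),(32,255,255),60))
E
```

```text
knob [323.4 164. ] [8, 9, 33, 32, 973] [-0.1507  0.1854  0.036 ]
pivot [-0.0377  0.1874  0.036 ] column foot [0.1352 0.1868 0.02  ]
pl [-0.1143  0.2282  0.014 ]
pl2 [-0.1126 -0.0979  0.014 ]
tray corner OL [-0.093   0.1303  0.064 ]
OR [-0.0896 -0.118   0.064 ]
0.29 [-0.0389  0.1522  0.2351] [-0.0388  0.2221  0.2352] [-0.0455  0.1868  0.2287] [-0.0279  0.1867  0.2459]
0.31 [-0.0181  0.15    0.2275] [-0.018   0.2247  0.2275] [-0.0251  0.187   0.2206] [-0.0063  0.1869  0.239 ]
0.33 [0.0027 0.1478 0.2198] [0.0028 0.2274 0.2199] [-0.0048  0.1872  0.2125] [0.0153 0.1871 0.232 ]
0.35 [0.0235 0.1456 0.2122] [0.0236 0.23   0.2123] [0.0156 0.1874 0.2044] [0.0369 0.1873 0.2251]
[[40, 44, 47], [37, 41, 46], [25, 26, 31], [9, 10, 10], [45, 49, 47], [61, 67, 65], [75, 83, 82], [85, 92, 92], [85, 92, 91], [86, 93, 93], [88, 96, 95], [86, 94, 94], [73, 79, 78], [8, 8, 12], [56, 47, 21], [56, 47, 18], [54, 45, 17], [50, 41, 19]]
[(array([131. ,  28.2]), [117, 20, 29, 18, 397]), (array([75.5, 36. ]), [62, 28, 28, 17, 368]), (array([21.3, 43.7]), [7, 36, 29, 17, 351])]
```

View pics/c3.png

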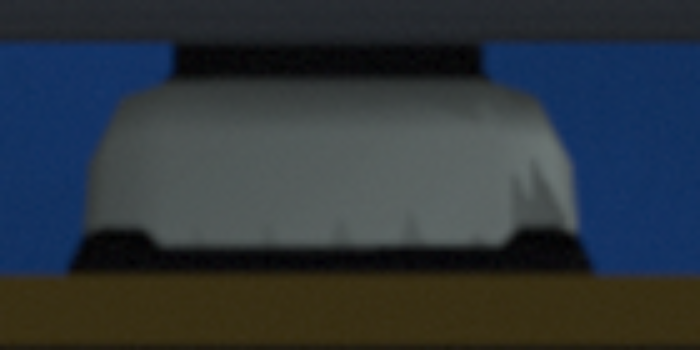

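```bash
cat >> h.py <<'E'
PV=np.array([-.0402,.1843,.036]); BACK=.010
def wp(phi,a,back=BACK,r=.11):
    g=PV+r*np.array([-np.cos(phi),0,np.sin(phi)]); return W(*(g+back*np.array([np.sin(a),0,-np.cos(a)]))),lean(a)[0]
E
python3 - <<'E'
from h import *
phis=np.linspace(0,1.66,13)
for a0,a1,k in [(0,.62,1),(.1,.62,1),(0,.62,1.5),(-.15,.62,1),(0,.66,1.5)]:
    print(a0,a1,k)
    for ph in phis:
        s=inverse_kinematics(*wp(ph,a0+(a1-a0)*(ph/1.66)**k)); print("  ",round(ph,2),None if s is None else s.round(2).tolist())
print(get_joint_pos().round(2))
p,q=wp(0,0); print(inverse_kinematics(p+[0,0,.09],q))
E
```

```text
0 0.62 1
   0.0 [0.28, 0.62, 1.88, -0.0, 0.64, -1.14]
   0.14 [0.29, 0.58, 1.91, -0.04, 0.61, -1.1]
   0.28 [0.3, 0.55, 1.93, -0.08, 0.57, -1.05]
   0.42 [0.31, 0.52, 1.95, -0.13, 0.54, -1.0]
   0.55 [0.31, 0.49, 1.96, -0.19, 0.52, -0.95]
   0.69 [0.32, 0.47, 1.97, -0.25, 0.49, -0.89]
   0.83 [0.32, 0.45, 1.97, -0.32, 0.46, -0.83]
   0.97 [0.33, 0.44, 1.98, -0.4, 0.43, -0.75]
   1.11 [0.33, 0.44, 1.98, -0.5, 0.4, -0.67]
   1.25 [0.33, 0.44, 1.98, -0.61, 0.37, -0.56]
   1.38 [0.33, 0.45, 1.98, -0.75, 0.34, -0.43]
   1.52 [0.32, 0.46, 1.98, -0.93, 0.31, -0.26]
   1.66 [0.32, 0.48, 1.98, -1.15, 0.29, -0.05]
0.1 0.62 1
   0.0 [0.3, 0.6, 1.94, -0.09, 0.51, -1.04]
   0.14 [0.31, 0.56, 1.96, -0.14, 0.49, -0.99]
   0.28 [0.32, 0.53, 1.98, -0.19, 0.47, -0.94]
   0.42 [0.33, 0.5, 1.99, -0.24, 0.45, -0.89]
   0.55 [0.33, 0.48, 2.0, -0.3, 0.44, -0.83]
   0.69 [0.33, 0.46, 2.0, -0.36, 0.42, -0.77]
   0.83 [0.34, 0.45, 2.0, -0.43, 0.41, -0.71]
   0.97 [0.34, 0.44, 2.0, -0.51, 0.39, -0.64]
   1.11 [0.33, 0.44, 2.0, -0.6, 0.37, -0.56]
   1.25 [0.33, 0.44, 1.99, -0.7, 0.35, -0.47]
   1.38 [0.33, 0.45
[... 1361 characters left out ...]
  0.0 [0.28, 0.62, 1.88, -0.0, 0.64, -1.14]
   0.14 [0.28, 0.59, 1.89, -0.01, 0.65, -1.13]
   0.28 [0.28, 0.56, 1.89, -0.03, 0.65, -1.11]
   0.42 [0.29, 0.53, 1.9, -0.06, 0.63, -1.08]
   0.55 [0.29, 0.5, 1.91, -0.09, 0.61, -1.05]
   0.69 [0.3, 0.48, 1.92, -0.14, 0.58, -1.01]
   0.83 [0.3, 0.46, 1.93, -0.2, 0.55, -0.96]
   0.97 [0.31, 0.45, 1.94, -0.27, 0.51, -0.89]
   1.11 [0.31, 0.44, 1.95, -0.37, 0.46, -0.8]
   1.25 [0.32, 0.44, 1.96, -0.5, 0.4, -0.67]
   1.38 [0.32, 0.45, 1.97, -0.7, 0.35, -0.48]
   1.52 [0.33, 0.46, 1.98, -0.98, 0.31, -0.2]
   1.66 None
[ 0.49  0.1   2.14 -0.57  0.56 -0.5 ]
[ 2.76981852e-01  4.70704869e-01  1.85469394e+00 -4.44089210e-16
  8.16193844e-01 -1.14247687e+00]
```

```bash
python3 - <<'E'
from h import *
A=lambda ph:.62*ph/1.66
p,q=wp(0,0)
move_pose(p+[0,0,.09],q); command_gripper(.58)
f0=get_ft_force()
print("hit",movel(p,v=.1,until_force=10),get_tcp_pos()-p)
command_gripper(0); print("w",get_grip_width()*.088,get_finger_force(),(SM.T@(get_ft_force()-f0)).round(1))
for ph in np.linspace(0,.9,7)[1:]:
    p,q=wp(ph,A(ph)); movel(p,frame=q,v=.06)
    print(round(ph,2),(SM.T@(get_ft_force()-f0)).round(1),round(get_grip_width()*.088,4),get_time())
im=read_camera("scene"); cv2.imwrite("pics/s2.png",cv2.resize(im[140:400,150:450],None,fx=2,fy=2)[:,:,::-1])
E
```

```text
hit False [0.00046621 0.00011419 0.00047319]
w 0.029896550035890222 30.00019133090973 [-1.6  7.2  1.8]
0.15 [ 1.5  7.3 -0.4] 0.0301 17.6667
0.3 [1.2 6.2 1.3] 0.0301 18.0917
0.45 [ 1.   6.8 -1.6] 0.0297 18.525
0.6 [ 1.5  7.5 -2.3] 0.0303 18.9583
0.75 [ 2.3  8.2 -4.8] 0.0296 19.3917
0.9 [ 0.9  9.5 -4.6] 0.03 19.825
```

View pics/s2.png

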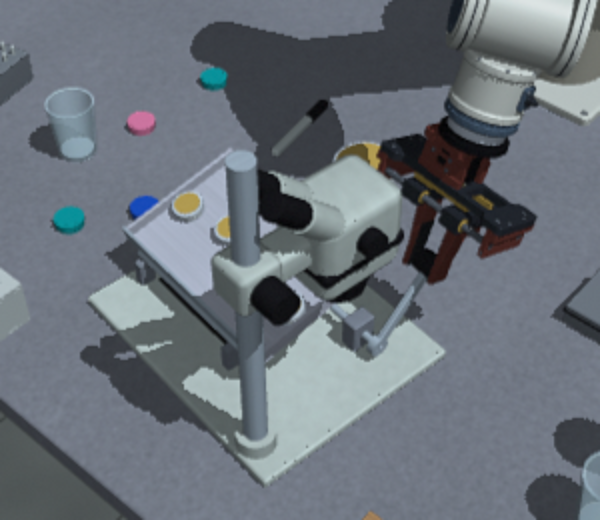

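The lever is about 50° up with the knob still held (near (430,265) in the crop), and the dishes are in the tray. Forces are low, so I'll carry on to the detent.

```bash
python3 - <<'E'
from h import *
A=lambda ph:.62*ph/1.66
for ph in [1.05,1.2,1.3,1.4,1.48,1.56,1.62,1.66]:
    p,q=wp(ph,A(ph)); movel(p,frame=q,v=.05)
    f=SM.T@get_ft_force()
    print(round(ph,2),f.round(1),round(get_grip_width()*.088,4),get_time())
    if np.linalg.norm(f)>45: print("stop"); break
wait(.3); print((SM.T@get_ft_force()).round(1),get_joint_pos().round(2))
im=read_camera("scene"); cv2.imwrite("pics/s3.png",cv2.resize(im[170:400,180:420],None,fx=2.5,fy=2.5)[:,:,::-1])
E
```

```text
1.05 [-1.8  8.3 -3.2] 0.0301 20.3667
1.2 [-4.3  7.6  1.5] 0.0294 20.8583
1.3 [-3.7  6.2  4.7] 0.0298 21.2333
1.4 [-3.6  4.5  7.5] 0.0295 21.6083
1.48 [-1.5  3.   8. ] 0.0292 21.9417
1.56 [-1.8  2.1 10.5] 0.0292 22.275
1.62 [-5.5  3.1 14.6] 0.0292 22.5583
1.66 [-5.8  2.4 17.8] 0.029 22.8083
[-4.2  2.1 15.2] [ 0.32  0.47  1.97 -1.15  0.29 -0.05]
```

View pics/s3.png

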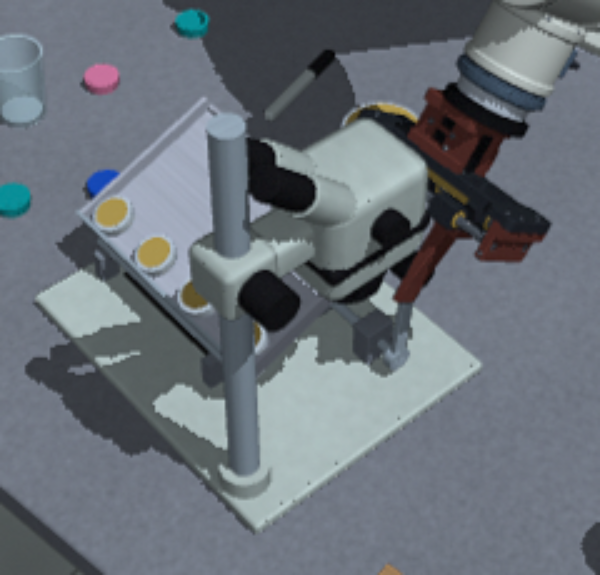

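```bash
python3 - <<'E'
from h import *
command_gripper(.55); wait(.4); print((SM.T@get_ft_force()).round(1))
z=rot(get_ee_rot())[:,2]; movel(get_tcp_pos()-.09*z,v=.1)
K,T=camT("wrist"); im=read_camera("wrist"); np.savez("w4.npz",K=K,T=T)
PVw=PV
for ph in (1.5,1.56,1.6,1.65,1.7,1.73): 
    u=proj(K,T,W(*(PV+.11*np.array([-np.cos(ph),0,np.sin(ph)])))); print(ph,u.round(1))
print(blobs(im,(0,0,0),(180,255,50),300))
cv2.imwrite("pics/w4.png",im[:,:,::-1]); print(get_time())
im=read_camera("scene"); cv2.imwrite("pics/s4.png",im[:,:,::-1])
E
```

```text
[ 0.3  0.1 -0.1]
1.5 [320.9 242.2]
1.56 [320.9 249.1]
1.6 [320.9 253.3]
1.65 [320.9 258.1]
1.7 [320.9 262.3]
1.73 [320.9 264.6]
[(array([101. , 113.5]), [0, 88, 197, 53, 9469]), (array([101. , 160.8]), [40, 153, 123, 16, 1692]), (array([188.1, 161.7]), [171, 153, 37, 16, 437]), (array([324.2, 236.1]), [301, 215, 48, 44, 2036]), (array([311. , 400.3]), [0, 286, 640, 194, 67111])]
25.175
```

View pics/w4.png

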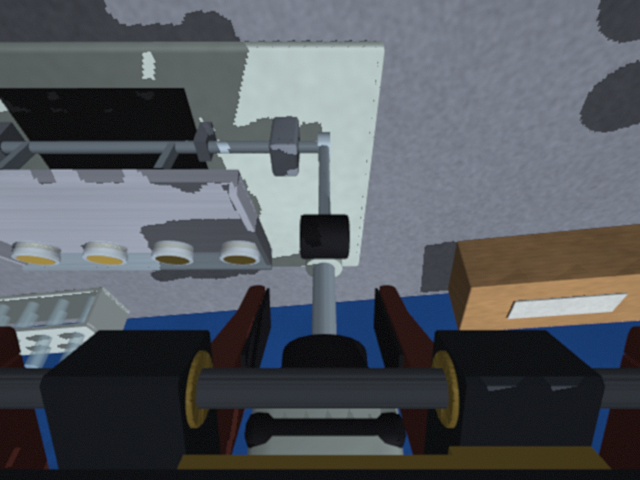

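All four dishes now sit in one row against the fence: (36,253), (105,253), (172,253) and (240,253). The knob centre at (324,237) lies short of the projected stop (row 265), so the brace hasn't snapped in. I'll push it from behind with shut fingers.

```bash
cat >> h.py <<'E'
def push(phi,a,gap=.024,tip=.004):
    g=PV+.11*np.array([-np.cos(phi),0,np.sin(phi)])
    return W(*(g+gap*np.array([-np.cos(a),0,-np.sin(a)])+tip*np.array([np.sin(a),0,-np.cos(a)]))),lean(a)[0]
E
python3 - <<'E'
from h import *
f=np.load("w4.npz"); print("pivot px",proj(f["K"],f["T"],W(*PV)).round(1))
a=.58
for ph in (1.2,1.4,1.6,1.74):
    s=inverse_kinematics(*push(ph,a)); print(ph,None if s is None else s.round(2))
command_gripper(0)
p,q=push(1.2,a); z=rot(q)[:,2]
move_pose(p-.07*z,q); movel(p,v=.08)
for ph in [1.3,1.4,1.5,1.58,1.64,1.69,1.73]:
    p,q=push(ph,a); movel(p,frame=q,v=.04)
    fo=SM.T@get_ft_force(); print(ph,fo.round(1),get_time())
    if np.linalg.norm(fo)>40: break
E
```

```text
pivot px [321.1 146.7]
1.2 [ 0.39  0.44  2.09 -1.25  0.3   0.12]
1.4 [ 0.36  0.44  2.05 -1.15  0.3   0.  ]
1.6 [ 0.34  0.46  2.01 -1.08  0.3  -0.09]
1.74 [ 0.33  0.48  1.98 -1.04  0.3  -0.14]
1.3 [-0.1 -0.4 -0.1] 27.8917
1.4 [-0.3 -0.9 -0.8] 28.3167
1.5 [-2.5 -0.3 -0.6] 28.7417
1.58 [-0.2  0.7  0.2] 29.1083
1.64 [ 0.2 -0.4  0.4] 29.425
1.69 [-0.5  0.2  0.4] 29.7083
1.73 [-3.6  0.4 -2.8] 29.9667
```

The force rose at about 1.5, dropped to zero at about 1.58 and returned at 1.73, which fits a snap onto the stop. I'll back off and check.

```bash
python3 - <<'E'
from h import *
a=.58
p,q=push(1.5,a); movel(p,frame=q,v=.06)
z=rot(q)[:,2]; movel(p-.09*z-SM@[.02,0,0],v=.12)
K,T=camT("wrist"); im=read_camera("wrist"); cv2.imwrite("pics/w5.png",im[:,:,::-1])
for ph in (1.45,1.6,1.73): print(ph,proj(K,T,W(*(PV+.11*np.array([-np.cos(ph),0,np.sin(ph)])))).round(1))
print([b for b in blobs(im,(0,0,0),(180,255,50),800)]); print(get_time(),get_ft_force().round(1))
E
```

```text
1.45 [320.9 299.8]
1.6 [320.9 312.7]
1.73 [320.9 320.8]
[(array([128.9, 183.3]), [39, 163, 173, 43, 6604]), (array([150.4, 232.1]), [75, 216, 152, 33, 4159]), (array([316. , 399.6]), [0, 286, 640, 194, 57252])]
31.5833 [-0.7  0.5  0.4]
```

View pics/w5.png

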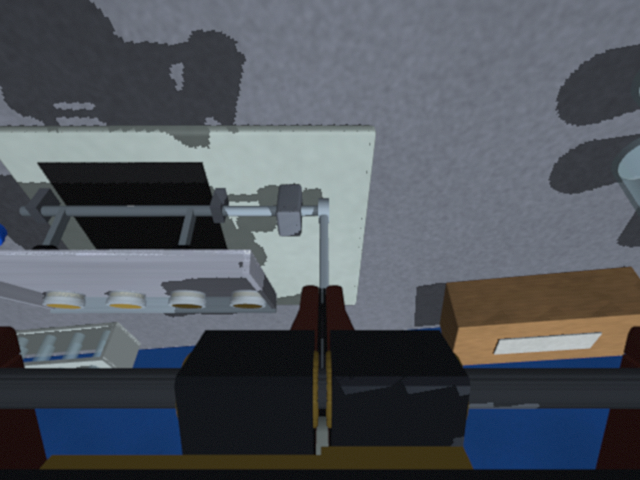

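The four dishes are in a row at the fence, about (66,300), (126,300), (187,300) and (247,300), but the fingers hide the knob. I'll measure it numerically with the fingers open from the same pose as before.

```bash
python3 - <<'E'
from h import *
a=.62; p,q=wp(1.66,a); z=rot(q)[:,2]
movel(get_tcp_pos()-.03*z,v=.15); command_gripper(.8)
move_pose(p-.09*z,q)
K,T=camT("wrist"); im=read_camera("wrist"); cv2.imwrite("pics/w6.png",im[:,:,::-1])
for ph in (1.45,1.6,1.73): print(ph,proj(K,T,W(*(PV+.11*np.array([-np.cos(ph),0,np.sin(ph)])))).round(1))
print([b for b in blobs(im[150:420,280:370],(0,0,0),(180,255,50),300)])
for c,s in blobs(im[200:300,0:280],(15,60,40),(32,255,255),60): print("dish",c+[0,200],s)
print(get_time())
E
```

```text
1.45 [321.7 236.1]
1.6 [321.7 253.6]
1.73 [321.7 264.9]
[(array([ 44.7, 114.3]), [23, 95, 44, 40, 1664]), (array([ 44.9, 209.1]), [0, 185, 90, 47, 3501])]
dish [ 35.1 261.1] [17, 58, 38, 7, 183]
dish [104.9 261.1] [88, 58, 35, 7, 181]
dish [172.4 261.1] [157, 58, 32, 7, 150]
dish [240. 261.] [225, 58, 31, 7, 154]
33.5417
```

The knob is now at row 264 (expected 265 at the stop), so the brace is seated, and the four dishes are aligned in one row.

```bash
python3 - <<'E'
from h import *
z=rot(get_ee_rot())[:,2]; movel(get_tcp_pos()-.05*z,v=.15); wait(.5); print(get_time(),job_done())
E
```

```text
the job is handed in; nothing more can be done
34.525 None
```

I handed the job in at 34.5 s: dish d is in the tray, the brace is seated in its end detent, and my last wrist image shows all four dishes in one row against the fence; the judge's verdict wasn't shown.

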